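# Cull misshapen heat sinks and reload the turntable

## Task

Put every misshapen heat sink on the blue mat (corner or end broken off, too short, fins missing or bent) into the red reject bin, and leave the sound ones lying on the mat. The broken heat sink on the turntable goes into the bin too; only when it is there, take from the black mat the one spare of the same size as the sound ones and set it flat, fins up, in the middle of the turntable, leaving the other two spares on their mat. Let everything come to rest, and do not push aside or knock over the solder spool and the jar.

Things in the scene. Friction and masses are not known exactly. Their poses are not given: they have to be found in the camera images.
- sound_1: SOUND aluminium finned heat sink, 40 mm wide (y), 26 mm tall, 6 mm base, five fins along its length (x) on top; origin: centre of the underside, z up. Whole: 80 mm long. Some of the sound ones may be absent. Lies on the blue mat.
- sound_2: SOUND aluminium finned heat sink, 40 mm wide (y), 26 mm tall, 6 mm base, five fins along its length (x) on top; origin: centre of the underside, z up. Whole: 80 mm long. Some of the sound ones may be absent. Lies on the blue mat.
- sound_3: SOUND aluminium finned heat sink, 40 mm wide (y), 26 mm tall, 6 mm base, five fins along its length (x) on top; origin: centre of the underside, z up. Whole: 80 mm long. Some of the sound ones may be absent. Lies on the blue mat.
- bad_corner: MISSHAPEN aluminium finned heat sink, 40 mm wide (y), 26 mm tall, 6 mm base, five fins along its length (x) on top; origin: centre of the underside, z up. 80 mm long overall, but a corner is broken off: x > +8 mm, y > -1 mm is missing. Full width for x from -40 to +8 mm (grip about x = -12 mm). Lies on the blue mat; may be absent.
- bad_tongue: MISSHAPEN aluminium finned heat sink, 40 mm wide (y), 26 mm tall, 6 mm base, five fins along its length (x) on top; origin: centre of the underside, z up. 80 mm long overall, but both corners of one end are broken off: for x > +10 mm only a 15 mm wide tongue is left. Full width for x from -40 to +10 mm (grip about x = -12 mm). Lies on the blue mat; may be absent.
- bad_short: MISSHAPEN aluminium finned heat sink, 40 mm wide (y), 26 mm tall, 6 mm base, five fins along its length (x) on top; origin: centre of the underside, z up. Only 55 mm long instead of 80. Lies on the blue mat; may be absent.
- bad_stripped: MISSHAPEN aluminium finned heat sink, 40 mm wide (y), 26 mm tall, 6 mm base, five fins along its length (x) on top; origin: centre of the underside, z up. 80 mm long, but the fins are broken away for x > +4 mm, only the 6 mm base is left there (grip about x = -14 mm). Lies on the blue mat; may be absent.
- bad_bent: MISSHAPEN aluminium finned heat sink, 40 mm wide (y), 26 mm tall, 6 mm base, five fins along its length (x) on top; origin: centre of the underside, z up. Flat from x = -40 to +12 mm, then the last 30 mm is bent upward by about 29 degrees (grip about x = -12 mm). Lies on the blue mat; may be absent.
- table_bad: MISSHAPEN aluminium finned heat sink, 40 mm wide (y), 26 mm tall, 6 mm base, five fins along its length (x) on top; origin: centre of the underside, z up. 80 mm long overall, but a corner is broken off: x > +6 mm, y < +1 mm is missing (grip about x = -12 mm). Lies on the turntable.
- spare_55: spare: aluminium finned heat sink, 40 mm wide (y), 26 mm tall, 6 mm base, five fins along its length (x) on top; origin: centre of the underside, z up. 55 mm long, too short. On the black mat.
- spare_80: spare: aluminium finned heat sink, 40 mm wide (y), 26 mm tall, 6 mm base, five fins along its length (x) on top; origin: centre of the underside, z up. 80 mm long, the same size as the sound ones. On the black mat.
- spare_105: spare: aluminium finned heat sink, 40 mm wide (y), 26 mm tall, 6 mm base, five fins along its length (x) on top; origin: centre of the underside, z up. 105 mm long, too long. On the black mat.
- mat: blue work mat, fixed, 250 (x) by 390 (y) by 3 mm thick; origin: centre of the underside.
- spare_mat: black rubber mat, fixed, 130 (x) by 330 (y) by 3 mm thick, holding the spares; origin: centre of the underside.
- bin: red open reject bin, fixed, outside 250 (x) by 180 (y) by 70 mm tall, walls 4 mm, floor about 5 mm; origin: centre of the underside. It may stand left or right.
- platter_top (a point): centre of the top face of the turntable's platter (grey disc, 90 mm radius, top 40 mm above the bench, on the other hand from the bin); fixed, z up.
- platter (a joint): angle of the freely spinning platter about the vertical (rad).
- spool: solder-wire spool, 60 mm across, 40 mm tall; bystander, origin centre of underside
- jar: amber jar, 52 mm across, 70 mm tall; bystander, origin centre of underside

How it is judged (in metres and radians):
On the way, in this order (a step that is already met when the one before it is completed fails the run):
1. the broken heat sink from the turntable lies in the reject bin (x of table_bad in the frame of bin between -0.121 and 0.121 m and y of table_bad in the frame of bin between -0.086 and 0.086 m and z of table_bad in the frame of bin below 0.058 m), for 0.2 s.
2. the 80 mm spare lies flat in the middle of the turntable (horizontal distance between spare_80 and platter_top below 0.03 m and z of spare_80 in the frame of platter_top between -0.006 and 0.006 m and angle between spare_80's own z axis and vertical below 0.15 rad), for 0.2 s.
At the end, for the whole second after the job is handed in: Misshapen heat sinks lie at rest in the bin, origins under 58 mm above its underside; sound ones flat on the blue mat, 55 and 105 mm spares on the black mat; the 80 mm spare flat, fins up, within 30 mm of the platter's centre, platter slower than 0.3 rad/s (all of step 1 and all of step 2 and x of bad_corner in the frame of bin between -0.121 and 0.121 m and y of bad_corner in the frame of bin between -0.086 and 0.086 m and z of each of bad_corner, bad_tongue, bad_short, bad_stripped, bad_bent in the frame of bin below 0.058 m and linear speed of each of bad_corner, bad_tongue, bad_short, bad_stripped, bad_bent, table_bad, spare_80 below 0.03 m/s and x of bad_tongue in the frame of bin between -0.121 and 0.121 m and y of bad_tongue in the frame of bin between -0.086 and 0.086 m and x of bad_short in the frame of bin between -0.121 and 0.121 m and y of bad_short in the frame of bin between -0.086 and 0.086 m and x of bad_stripped in the frame of bin between -0.121 and 0.121 m and y of bad_stripped in the frame of bin between -0.086 and 0.086 m and x of bad_bent in the frame of bin between -0.121 and 0.121 m and y of bad_bent in the frame of bin between -0.086 and 0.086 m and x of sound_1 in the frame of mat between -0.125 and 0.125 m and y of sound_1 in the frame of mat between -0.195 and 0.195 m and z of each of sound_1, sound_2, sound_3 in the frame of mat below 0.012 m and angle between each of sound_1, sound_2, sound_3's own z axis and vertical below 0.2 rad and x of sound_2 in the frame of mat between -0.125 and 0.125 m and y of sound_2 in the frame of mat between -0.195 and 0.195 m and x of sound_3 in the frame of mat between -0.125 and 0.125 m and y of sound_3 in the frame of mat between -0.195 and 0.195 m and x of spare_55 in the frame of spare_mat between -0.075 and 0.075 m and y of spare_55 in the frame of spare_mat between -0.165 and 0.165 m and z of each of spare_55, spare_105 in the frame of spare_mat below 0.012 m and x of spare_105 in the frame of spare_mat between -0.075 and 0.075 m and y of spare_105 in the frame of spare_mat between -0.165 and 0.165 m and velocity of joint platter between -0.3 and 0.3 rad/s); the robot touches nothing.
It fails at once if the spool or the jar is pushed more than 60 mm or knocked over (distance of any of spool, jar from where it was at the start of the episode above 0.06 m or angle between any of spool, jar's own z axis and vertical above 0.7 rad).
Of sound_1, sound_2, sound_3 only 2 to 3 are there at a start; the rules pass over those that are not, and their reading is None.
Of bad_corner, bad_tongue, bad_short, bad_stripped, bad_bent only 3 to 5 are there at a start; the rules pass over those that are not, and their reading is None.
At some moment in a run one of bad_corner, bad_tongue, bad_short, bad_stripped, bad_bent, spare_80 may be knocked a few centimetres aside while the robot is not near it.
Once in a run the grip may slacken for a moment while it holds something.
It also fails if it takes over 210 s, if anything falls off the work surface, if the arm or the gripper's body presses on something with over 40 N, if the wrist force passes 120 N, or if a joint passes its speed limit or range.

## Robot

A 6-joint arm with a two-finger parallel gripper is mounted at the origin on the work surface. World frame = base frame: x ahead of the robot, y to its left, z up, the work surface at z = 0. Lengths are in mm, angles in rad, forces in N, time in s.
With the tool pointing down it reaches from about 225 to 875 mm from the base axis. Payload 3.4 kg.
Tool frame: the origin (TCP) lies midway between the tips of the shut fingers; the grasp point (between the pads) lies 19 mm behind it; z points along the fingers, y is the line along which they close (so a half turn about z gives the same grasp; the last joint's range is limited). The gripper opens to 85 mm and grips with 20 to 120 N. Pads are 22 mm wide; open, the fingers measure 114 mm over their backs; the gripper's body (76 mm by 85 mm) begins 54 mm behind the grasp point. The pads swing forward as they close: fully open they stand 13 mm farther back than shut.
Start: joints at [-1.257, 0.276, 1.505, -0, 1.361, -0.121], TCP at [242.21, -521.533, 231.328] pointing down, gripper open.
Joint ranges: [-2.89, 2.89], [-0.75, 2.08], [0.22, 2.7], [-1.18, 4.32], [0.11, 2.71], [-2.7, 2.7]. Speed limits (rad/s): [2.57, 2.57, 3.14, 3.14, 3.14, 3.14].

## Interface

Orientations are given as a unit quaternion [w, x, y, z].
In Python, from rig import manip gives the robot as it stands. The module is installed in compiled form; this text tells all that it offers. Calls block until the motion is done:
- manip.move_to(position, orientation): joint-space move of the TCP to a pose.
- manip.move_l(position, orientation=None, vel=150, force_limit=None): straight line of the TCP; orientation=None keeps the orientation; vel is the mean speed in mm/s. With force_limit (N) it stops when the force on the tool has changed by that much, and returns True; else False.
- manip.move_j(angles): joint-space move.
- manip.command_gripper(opening, newtons=None): finger opening in mm; newtons is the grip in N (None keeps the last); returns when the fingers have stopped.
- manip.hold(seconds).
- manip.ik(position, orientation): joint angles nearest the present ones, or None.
- manip.state(): the state.
- manip.read_camera(name): name is "scene" or "top" or "wrist"; returns (picture, depth): 400x640x3 uint8, blue, green, red; 400x640 float32, mm along the optical axis (not along the pixel's ray), 0 where there is no reading.
- manip.camera_model(name): a dict with "fov_y" (degrees; the focal length in pixels is half the picture's height over the tangent of half this angle, whatever the lens; pixels are square), "cx", "cy" (the principal point, pixels), "D" ([k1, k2, p1, p2, k3] as OpenCV has them; the pictures are not rectified), "pose" (4x4, takes a point from camera to world coordinates); the wrist camera has in their place "mount" (4x4, takes a point from camera to tool coordinates, whose origin is the TCP and whose axes are the flange's). Camera axes: x right, y down, z forward; pixel columns grow to the right and rows downward; lengths in mm; the calibration is good to about 2 mm. A picture is of the moment at which its call begins: read the wrist's pose just before it. camera_model takes no time and is no camera call.
A pose or a line that the arm cannot do raises manip.MotionError and nothing moves.
- manip.sign_off(): hands the job in; it is judged then, once.
The state is a dict: "time": time; "qpos": joint angles; "joint_vel": joint speeds; "effort": joint torques, N m; "tool_pos": TCP position; "tool_rot": TCP orientation; "force": force on the tool from outside, world axes, zero at the start; "moment": the same for the moment, N m; "finger_gap": finger opening in mm; "gripper_force": force on a finger pad.
Only numpy, scipy, OpenCV 4.12 (cv2) and the standard library are available. Lean on these libraries where they do the work, as an engineer would, in place of code of your own. Each camera call takes 0.05 s, during which the arm holds its last target. There are 200 camera calls.

## Working session

There is one attempt and no reset: what is moved stays moved. The work goes in short steps, each a Python script; the robot and the scene stay as the last script left them, time stands still between calls to the robot, and variables do not carry over. Pictures are saved under pics/ and viewed, at most 14 in all, crops included, and the job is handed in when it is done.

```bash
mkdir -p pics; ls; python3 - <<'E'
from rig import manip
import cv2,numpy as np
for n in ["top","scene"]:
    im,d=manip.read_camera(n); cv2.imwrite(f"pics/{n}0.png",im); np.save(f"pics/{n}0.npy",d)
    m=manip.camera_model(n); print(n,m["fov_y"],m["cx"],m["cy"],m["D"],np.round(m["pose"],3).tolist())
m=manip.camera_model("wrist");print(m)
print(manip.state())
E
```

```text
pics
top 47.73288905851466 323.34421343031335 203.6990014560538 [-0.05499214  0.          0.          0.          0.        ] [[0.004, -0.997, 0.077, 484.253], [-1.0, -0.002, 0.019, -4.508], [-0.019, -0.077, -0.997, 1242.104], [0.0, 0.0, 0.0, 1.0]]
scene 53.360642005773315 319.36762466592967 204.8282996734835 [-0.01104146  0.          0.          0.          0.        ] [[0.75, 0.521, -0.408, 983.698], [0.661, -0.575, 0.481, -502.112], [0.016, -0.631, -0.776, 850.813], [0.0, 0.0, 0.0, 1.0]]
{'fov_y': 60.4420504450143, 'cx': 316.96092186503296, 'cy': 199.7014245054169, 'D': array([-0.06960767,  0.        ,  0.        ,  0.        ,  0.        ]), 'mount': array([[ 2.23864971e-04, -9.48511689e-01, -3.16742049e-01,
         8.13483619e+01],
       [ 9.99999382e-01,  5.57295112e-04, -9.62095485e-04,
         1.49529634e-01],
       [ 1.08907761e-03, -3.16741638e-01,  9.48511228e-01,
        -1.43837429e+02],
       [ 0.00000000e+00,  0.00000000e+00,  0.00000000e+00,
         1.00000000e+00]])}
{'time': 0.1, 'qpos': array([-1.25701180e+00,  2.76595017e-01,  1.50597875e+00, -5.83938078e-07,
        1.36073826e+00, -1.20973749e-01]), 'joint_vel': array([ 0.00054575, -0.00221666, -0.00457523,  0.00041906,  0.0009203 ,
       -0.00125763]), 'effort': array([ 8.55718863e-04, -4.17699945e+01, -2.46405977e+01, -3.45263279e-04,
        5.79659725e-03,  1.18764228e-05]), 'tool_pos': array([ 242.04923067, -521.0601391 ,  230.50122107]), 'tool_rot': array([-8.55671099e-04,  9.76465673e-01,  2.15671162e-01, -8.30346452e-05]), 'force': array([-0.47380763, -0.80635528, -0.17493644]), 'moment': array([ 0.00032056,  0.01533196, -0.00600083]), 'gripper_force': 0.0, 'finger_gap': 85.7808905336128}
```

View pics/top0.png

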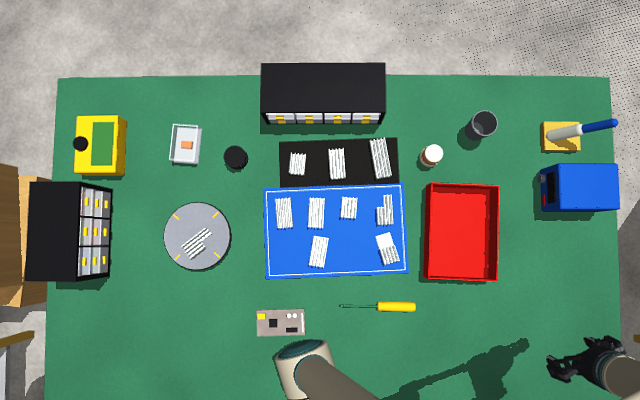

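The top view shows the turntable at (197,236), the blue mat with 6 sinks around (335,230), the black mat with spares at (298,163), (337,163) and (380,158), and the bin at (461,232). The spool is at (236,157) and the jar at (432,155). I'll zoom in to tell the shapes apart.

```bash
python3 - <<'E'
import cv2
im=cv2.imread("pics/top0.png")
cv2.imwrite("pics/top0c.png",cv2.resize(im[130:285,255:415],None,fx=5,fy=3.8,interpolation=cv2.INTER_CUBIC)[:600,:800])
s=cv2.imread("pics/scene0.png");cv2.imwrite("pics/s0.png",s)
E
```

```text
(no output)
```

View pics/top0c.png

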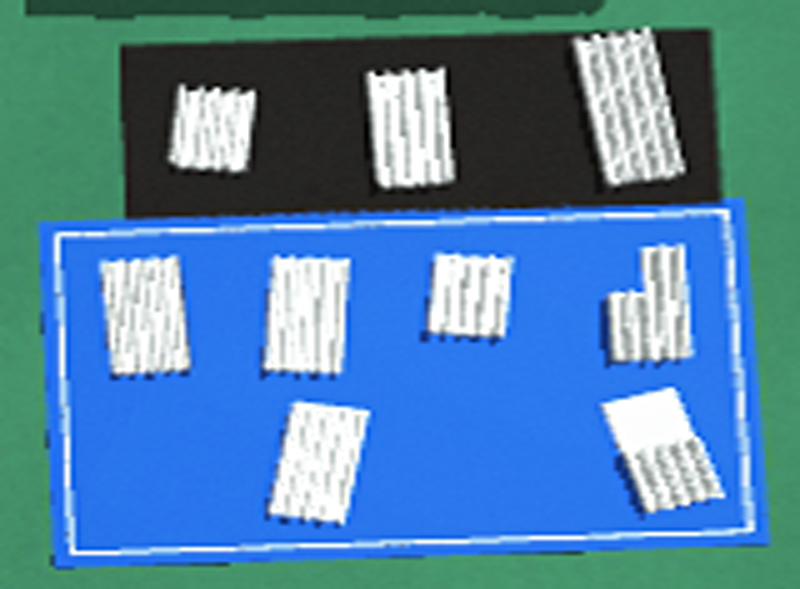

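View pics/scene0.png

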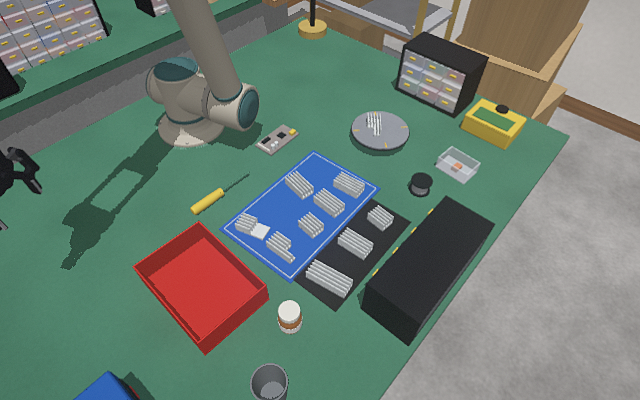

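```bash
cat > h.py <<'E'
import cv2,numpy as np
from rig import manip
def cam(n,pose=None):
    m=manip.camera_model(n); f=200/np.tan(np.radians(m["fov_y"])/2)
    K=np.array([[f,0,m["cx"]],[0,f,m["cy"]],[0,0,1]])
    return K,m["D"],(m["pose"] if pose is None else pose)
def cloud(n,d,pose=None):
    K,D,T=cam(n,pose)
    u,v=np.meshgrid(np.arange(640.),np.arange(400.))
    p=cv2.undistortPoints(np.stack([u,v],-1).reshape(-1,1,2),K,D).reshape(400,640,2)
    P=np.dstack([p[...,0]*d,p[...,1]*d,d])
    return P@T[:3,:3].T+T[:3,3]
def blobs(im,P,zlo,zhi,box,amin=150):
    hsv=cv2.cvtColor(im,cv2.COLOR_BGR2HSV)
    x0,x1,y0,y1=box
    m=(hsv[...,1]<70)&(hsv[...,2]>70)&(P[...,2]>zlo)&(P[...,2]<zhi)&(P[...,0]>x0)&(P[...,0]<x1)&(P[...,1]>y0)&(P[...,1]<y1)
    m=m.astype(np.uint8)
    n,l,s,c=cv2.connectedComponentsWithStats(m)
    out=[]
    for i in range(1,n):
        if s[i,4]<amin: continue
        q=P[l==i]
        (cx,cy),(w,h),a=cv2.minAreaRect(q[:,:2].astype(np.float32))
        if w<h: w,h,a=h,w,a+90
        a=(a+90)%180-90
        out.append(dict(c=np.array([cx,cy]),L=w,W=h,a=np.radians(a),q=q,px=c[i],n=s[i,4]))
    return out
E
python3 - <<'E'
from h import *
im=cv2.imread("pics/top0.png");d=np.load("pics/top0.npy");P=cloud("top",d)
hsv=cv2.cvtColor(im,cv2.COLOR_BGR2HSV)
def rep(nm,m):
    q=P[m];r=cv2.minAreaRect(q[:,:2].astype(np.float32));print(nm,np.round(r[0]),np.round(r[1]),round(r[2],1),"z",np.round(np.percentile(q[:,2],[2,50,98]),1))
for nm,sl,hl in [("blue",(slice(180,285),slice(258,415)),(100,130)),("red",(slice(175,290),slice(415,505)),None)]:
    m=np.zeros(im.shape[:2],bool);
    H=hsv[sl]; k=(H[...,1]>120)&(((H[...,0]>100)&(H[...,0]<130)) if hl else ((H[...,0]<8)|(H[...,0]>172)))
    m[sl]=k; rep(nm,m)
pl=np.zeros(im.shape[:2],bool); pl[195:280,155:240]=True
pl&=(P[...,2]>33)&(P[...,2]<46); rep("platter",pl)
for nm,c,zl in[("spool",(236,157),15),("jar",(432,155),30)]:
    m=np.zeros(im.shape[:2],bool);m[c[1]-18:c[1]+18,c[0]-18:c[0]+18]=True;m&=P[...,2]>zl;rep(nm,m)
for b in blobs(im,P,12,60,(330,720,-180,180),60)+blobs(im,P,48,90,(300,600,200,480),60):
    u=np.array([np.cos(b["a"]),np.sin(b["a"])]);t=(b["q"][:,:2]-b["c"])@u
    pr=[round(float(np.percentile(b["q"][(t>=lo)&(t<lo+12),2],90)),1) if ((t>=lo)&(t<lo+12)).any() else None for lo in range(-42,42,12)]
    print(np.round(b["px"]),np.round(b["c"],1),round(b["L"],1),round(b["W"],1),round(np.degrees(b["a"]),1),b["n"],pr)
E
```

```text
blue [508. -11.] [252. 392.] 2.7 z [-2.7  2.4  7.7]
red [ 507. -234.] [457. 256.] 87.4 z [-1.6  4.3 70.4]
platter [492. 359.] [180. 181.] 89.3 z [34.5 39.6 44.6]
spool [597. 148.] [376.  59.] 45.8 z [35.2 39.4 46.2]
jar [ 597. -154.] [ 49. 371.] 44.7 z [31.5 68.2 73.9]
[296. 163.] [690.7  94.3] 54.7 14.3 -5.2 71 [None, 31.5, 29.3, 31.1, 31.6, 33.0, None]
[302. 163.] [689.1  77.3] 54.8 14.9 -8.1 65 [None, 29.9, 29.8, 29.4, 29.4, 31.6, None]
[334. 165.] [684.4  -8. ] 68.4 21.3 4.3 86 [33.3, 29.3, 30.3, 31.3, 30.2, 30.7, 31.5]
[380. 164.] [ 687.4 -133.9] 68.7 31.6 9.1 183 [28.8, 29.8, 30.9, 29.6, 30.4, 31.0, 29.1]
[389. 209.] [ 565.2 -159.4] 77.0 12.6 3.3 105 [29.5, 30.0, 29.3, 29.5, 29.7, 28.8, 29.6]
[282. 213.] [554.6 130.9] 79.1 31.6 5.9 202 [30.5, 30.2, 32.1, 30.9, 29.5, 30.0, 31.6]
[315. 213.] [556.2  43. ] 75.7 13.4 -0.2 79 [28.1, 30.8, 29.2, 30.8, 31.9, 31.6, 31.3]
[381. 215.] [ 548.5 -137. ] 47.7 21.6 2.8 89 [None, 31.4, 30.5, 29.0, 29.3, 28.0, None]
[317. 251.] [451.9  37.6] 79.7 15.3 -10.5 77 [30.7, 29.8, 30.6, 31.8, 30.3, 30.0, 32.9]
[389. 254.] [ 442.7 -158.1] 42.4 39.9 16.6 136 [None, 30.0, 30.7, 30.3, 30.6, 30.8, None]
[195. 243.] [472.7 349.5] 81.1 40.9 -49.5 266 [68.0, 67.7, 68.1, 68.4, 67.5, 67.2, 66.7]
```

```bash
cat >> h.py <<'E'
def find(im,P,ztop,box):
    "sinks whose top is near ztop: raised pixels closed over the fin gaps"
    x0,x1,y0,y1=box
    hsv=cv2.cvtColor(im,cv2.COLOR_BGR2HSV)
    m=((hsv[...,1]<80)&(P[...,2]>ztop-16)&(P[...,2]<ztop+14)&(P[...,0]>x0)&(P[...,0]<x1)&(P[...,1]>y0)&(P[...,1]<y1)).astype(np.uint8)
    m=cv2.morphologyEx(m,cv2.MORPH_CLOSE,np.ones((5,5)))
    m=cv2.morphologyEx(m,cv2.MORPH_OPEN,np.ones((3,3)))
    K,D,T=cam("top"); out=[]
    for c in cv2.findContours(m,cv2.RETR_EXTERNAL,cv2.CHAIN_APPROX_NONE)[0]:
        if cv2.contourArea(c)<90: continue
        r=cv2.undistortPoints(c.astype(float),K,D).reshape(-1,2)
        r=np.c_[r,np.ones(len(r))]@T[:3,:3].T
        q=(T[:3,3]+r*((ztop-T[2,3])/r[:,2:]))[:,:2].astype(np.float32)
        (cx,cy),(w,h),a=cv2.minAreaRect(q)
        if w<h: w,h,a=h,w,a+90
        M=cv2.moments(q)
        g=np.array([M["m10"],M["m01"]])/M["m00"]
        out.append(dict(c=np.array([cx,cy]),L=w+2.6,W=h+2.6,a=np.radians((a+90)%180-90),fill=M["m00"]/w/h,off=g-(cx,cy)))
    return out
def show(bs):
    for b in bs:
        R=np.array([[np.cos(b["a"]),np.sin(b["a"])],[-np.sin(b["a"]),np.cos(b["a"])]])
        print("c",np.round(b["c"],1),"L %.0f W %.0f a %.1f fill %.2f"%(b["L"],b["W"],np.degrees(b["a"]),b["fill"]),"off",np.round(R@b["off"],1))
MAT=(370,640,-205,185);SP=(625,750,-180,160);TT=(400,590,270,450)
def look(park=True):
    im,d=manip.read_camera("top");return im,cloud("top",d)
E
python3 - <<'E'
from h import *
im=cv2.imread("pics/top0.png");P=cloud("top",np.load("pics/top0.npy"))
for b,z in((MAT,29),(SP,29),(TT,66)): show(find(im,P,z,b));print()
hsv=cv2.cvtColor(im,cv2.COLOR_BGR2HSV)
m=(hsv[...,1]>120)&((hsv[...,0]<8)|(hsv[...,0]>172))&(P[...,2]>60)&(P[...,1]<-190)&(P[...,1]>-480)&(P[...,0]<680)&(P[...,0]>330)
q=P[m];print(cv2.minAreaRect(q[:,:2].astype(np.float32)))
k=(P[...,0]>640)&(P[...,0]<1000)&(abs(P[...,1])<220)&(P[...,2]>60);print("cab",np.percentile(P[k],[1,99],axis=0).round())
def R(p,z,yaw):
    for y in (yaw,yaw+np.pi,yaw-np.pi):
        q=manip.ik([*p,z],[0,np.cos(y/2),np.sin(y/2),0]);print(p,round(y,2),None if q is None else np.round(q,2))
R((690,-10),10,.08);R((565,-150),4,.05);R((480,355),42,-.86);R((500,-310),60,0.05)
E
```

```text
c [ 444.4 -157. ] L 48 W 43 a 15.8 fill 0.85 off [-0.7  0. ]
c [451.1  32. ] L 82 W 43 a -9.2 fill 0.90 off [0.1 0.1]
c [555.5  38.7] L 81 W 43 a -2.7 fill 0.91 off [ 0.2 -0.2]
c [554.9 125.8] L 82 W 44 a 5.3 fill 0.91 off [-0.2 -0. ]
c [569.7 -48.5] L 57 W 43 a -0.1 fill 0.91 off [ 0.3 -0.5]
c [ 563.2 -145.1] L 81 W 43 a -0.3 fill 0.67 off [-7.8 -2.1]

c [689.2  90.3] L 59 W 44 a -5.1 fill 0.89 off [-0.1 -0. ]
c [690.3 -16.9] L 84 W 43 a 4.0 fill 0.91 off [ 0.2 -0.1]
c [ 701.8 -135.5] L 100 W 44 a 9.0 fill 0.90 off [-0.3  0. ]

c [473.2 347.1] L 84 W 45 a -48.6 fill 0.61 off [-9.2  2.8]

((504.570556640625, -344.88702392578125), (182.06285095214844, 251.86082458496094), 87.61527252197266)
cab [[ 800. -136.   74.]
 [ 933.  178.  126.]]
(690, -10) 0.08 [-0.12  0.62  1.52 -0.    1.01  1.38]
(690, -10) 3.22 [-0.12  0.62  1.52 -0.    1.01 -1.77]
(690, -10) -3.06 [-0.12  0.62  1.52 -0.    1.01 -1.77]
(565, -150) 0.05 [-0.38  0.5   1.78 -0.    0.86  1.14]
(565, -150) 3.19 [-0.38  0.5   1.78 -0.    0.86 -2.  ]
(565, -150) -3.09 [-0.38  0.5   1.78 -0.    0.86 -2.  ]
(480, 355) -0.86 None
(480, 355) 2.28 [ 0.52  0.47  1.72 -0.    0.96 -0.19]
(480, 355) -4.0 [ 0.52  0.47  1.72 -0.    0.96 -0.19]
(500, -310) 0.05 [-0.67  0.44  1.72 -0.    0.99  0.85]
(500, -310) 3.19 [-0.67  0.44  1.72 -0.    0.99 -2.29]
(500, -310) -3.09 [-0.67  0.44  1.72 -0.    0.99 -2.29]
```

```bash
cat >> h.py <<'E'
BIN=np.array([504.6,-344.9]);BYAW=np.radians(-2.4);HI=190
def quat(y): return [0,np.cos(y/2),np.sin(y/2),0]
def best(p,z,yaw,pref=None):
    c=[(abs(q[5]),y) for y in (yaw,yaw+np.pi) if (q:=manip.ik([*p,z],quat(y))) is not None]
    return min(c)[1]
def gap(): return manip.state()["finger_gap"]
def pick(p,yaw,z,half=None,F=60):
    y=best(p,z,yaw) if half is None else half
    if manip.state()["tool_pos"][2]<HI-5: manip.move_l([*manip.state()["tool_pos"][:2],HI],vel=250)
    manip.command_gripper(68)
    manip.move_to([*p,HI],quat(y))
    manip.move_l([*p,z+40],vel=250)
    hit=manip.move_l([*p,z],vel=70,force_limit=15)
    manip.command_gripper(0,F)
    print("grip gap",gap(),"hit",hit,manip.state()["tool_pos"].round(1))
    manip.move_l([*p,z+25],vel=80); manip.move_l([*p,HI],vel=250)
    print("lifted gap",gap(),manip.state()["time"])
    return gap()>30
def place(p,yaw,z,rel=58,half=None):
    y=best(p,z,yaw) if half is None else half
    manip.move_to([*p,HI],quat(y)); print("arrived gap",gap())
    if gap()<30: return False
    manip.move_l([*p,z+40],vel=220)
    hit=manip.move_l([*p,z],vel=50,force_limit=8)
    print("place hit",hit,manip.state()["tool_pos"].round(1),"gap",gap())
    manip.command_gripper(rel)
    manip.move_l([*manip.state()["tool_pos"][:2],HI],vel=220)
    print("t",manip.state()["time"]); return True
def spot(i):
    dx,dy=[(-58,-36),(58,-36),(-58,36),(58,36)][i]
    c,s=np.cos(BYAW),np.sin(BYAW); return BIN+[c*dx-s*dy,s*dx+c*dy]
E
python3 - <<'E'
from h import *
a=np.radians(-48.6);c=np.array([473.2,347.1]);u=np.array([np.cos(a),np.sin(a)])
if pick(c-12*u,a,42): place(spot(0),BYAW,14)
im,P=look();cv2.imwrite("pics/top1.png",im)
for b,z in((MAT,29),(SP,29),(TT,66)): show(find(im,P,z,b));print()
E
```

```text
grip gap 39.14363624391895 hit False [465.8 356.3  42.8]
lifted gap 39.05888663006687 6.3833
arrived gap 39.44575239914233
place hit False [ 444.3 -376.    12.8] gap 38.79461352012608
t 11.975
c [ 442.8 -157.3] L 45 W 43 a 16.4 fill 0.88 off [-0.1 -0.1]
c [451.1  32. ] L 82 W 43 a -9.2 fill 0.90 off [0.1 0.1]
c [555.5  38.7] L 81 W 43 a -2.7 fill 0.91 off [ 0.2 -0.2]
c [554.9 125.8] L 82 W 44 a 5.3 fill 0.91 off [-0.2 -0. ]
c [569.7 -48.5] L 57 W 43 a -0.1 fill 0.91 off [ 0.3 -0.5]
c [ 563.2 -145.1] L 81 W 43 a 0.1 fill 0.69 off [-6.7 -2.3]

c [689.6  90.6] L 59 W 43 a -4.7 fill 0.89 off [-0.1 -0.2]
c [689.9 -16.9] L 85 W 43 a 4.2 fill 0.91 off [0.1 0. ]
c [ 702.  -135.4] L 103 W 44 a 9.4 fill 0.88 off [-0.7  0.2]
```

View pics/top1.png

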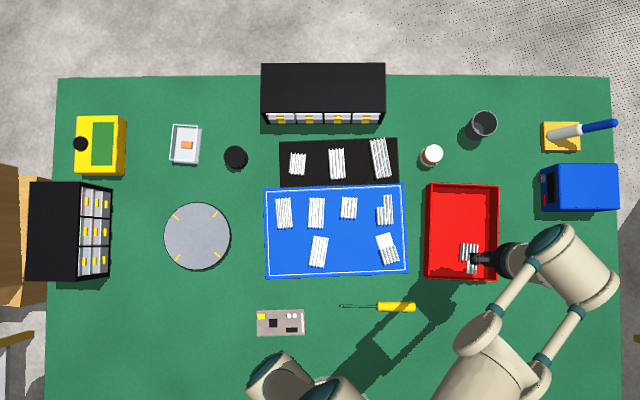

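The broken sink now lies in the bin at (469,258), the turntable is empty and the mats are unchanged. Next are the three bad ones on the mat, with a fresh look before each grasp.

```bash
python3 - <<'E'
from h import *
def near(bs,c,L):
    k=[b for b in bs if abs(b["L"]-L)<8 and np.hypot(*(b["c"]-c))<60]
    return min(k,key=lambda b:np.hypot(*(b["c"]-c))) if k else None
for nm,c,L,off,i in (("corner",(563,-145),81,-12,1),("stripped",(443,-157),46,0,2),("short",(570,-48),57,0,3)):
    im,P=look(); bs=find(im,P,29,MAT); b=near(bs,c,L)
    print(nm); 
    if b is None: show(bs);break
    show([b])
    u=np.array([np.cos(b["a"]),np.sin(b["a"])])
    if not pick(b["c"]+off*u,b["a"],4) or not place(spot(i),BYAW,14): break
im,P=look();cv2.imwrite("pics/top2.png",im)
for b,z in((MAT,29),(SP,29),(TT,66)): show(find(im,P,z,b));print()
E
```

```text
corner
c [ 564.6 -145.1] L 78 W 43 a -0.3 fill 0.69 off [-8.9 -2.2]
grip gap 39.47579300204619 hit False [ 553.3 -145.3    4.8]
lifted gap 39.312530807548974 16.4
arrived gap 39.28666665366277
place hit False [ 560.5 -381.1   12.9] gap 39.270584583304135
t 20.3333
stripped
c [ 444.2 -157.4] L 47 W 43 a 18.3 fill 0.85 off [-0.9  0.3]
grip gap 38.792418387259936 hit False [ 444.7 -157.7    4.8]
lifted gap 39.08609251877232 24.7
arrived gap 39.05652651797593
place hit True [ 448.2 -307.2   22.1] gap 38.81571985980154
t 27.9833
short
c [569.7 -48.5] L 57 W 43 a -0.1 fill 0.91 off [ 0.3 -0.5]
grip gap 39.34871298322933 hit False [570.5 -48.6   4.8]
lifted gap 39.46799330389421 32.4917
arrived gap 39.66707576013042
place hit True [ 564.  -311.9   22.2] gap 39.472715971539316
t 36.15
c [451.1  32. ] L 82 W 43 a -9.2 fill 0.90 off [0.2 0.1]
c [555.5  38.7] L 81 W 43 a -2.8 fill 0.91 off [ 0.2 -0.2]
c [554.9 125.8] L 82 W 44 a 5.3 fill 0.91 off [-0.2 -0. ]

c [689.6  90.5] L 59 W 44 a -4.3 fill 0.89 off [-0.2 -0.3]
c [690.  -16.9] L 85 W 43 a 4.2 fill 0.91 off [0.1 0. ]
c [ 701.8 -135.5] L 100 W 45 a 9.0 fill 0.90 off [-0.3  0.1]
```

View pics/top2.png

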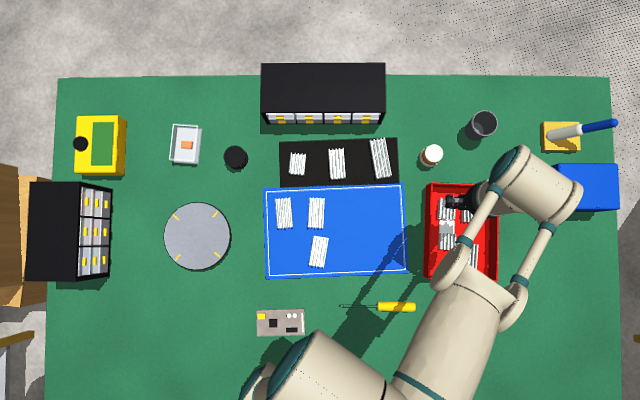

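The bin holds all four bad sinks and only the three sound ones remain on the mat. Now the 80 mm spare goes to the turntable.

```bash
python3 - <<'E'
from h import *
im,P=look()
m=((P[...,2]>30)&(P[...,2]<50)&(P[...,0]>380)&(P[...,0]<610)&(P[...,1]>250)&(P[...,1]<470)).astype(np.uint8)
c=max(cv2.findContours(m,cv2.RETR_EXTERNAL,cv2.CHAIN_APPROX_NONE)[0],key=cv2.contourArea)
q=P[c[:,0,1],c[:,0,0],:2].astype(np.float32);(x,y),r=cv2.minEnclosingCircle(q);e=cv2.fitEllipse(q);print(x,y,r,e)
C=np.array(e[0])
b=[b for b in find(im,P,29,SP) if 72<b["L"]<92]; assert len(b)==1; b=b[0]; show([b])
if pick(b["c"],b["a"],4,half=b["a"]+np.pi):
    place(C,2.28,42,rel=60,half=2.28)
tp=manip.state()["tool_pos"]
manip.move_to([450,-300,230],quat(best((450,-300),230,BYAW))); manip.hold(.5)
im,P=look();cv2.imwrite("pics/top3.png",im)
for b,z in((MAT,29),(SP,29),(TT,66)): show(find(im,P,z,b));print()
print(manip.state()["time"])
E
```

```text
491.49884033203125 360.0006103515625 92.36866760253906 ((491.5635986328125, 359.3480224609375), (179.83447265625, 181.11683654785156), 53.462120056152344)
c [690.3 -16.9] L 84 W 43 a 4.0 fill 0.91 off [ 0.2 -0.1]
grip gap 38.66018253090088 hit False [691.  -16.9   4.8]
lifted gap 38.77845557278228 41.95
arrived gap 38.96939022112715
place hit True [490.8 359.   41.8] gap 39.03830838350987
t 46.1083
c [451.1  32. ] L 82 W 43 a -9.2 fill 0.90 off [0.2 0.1]
c [555.5  38.7] L 81 W 43 a -2.7 fill 0.91 off [ 0.2 -0.2]
c [554.9 125.9] L 82 W 44 a 4.6 fill 0.90 off [-0. -0.]

c [689.3  90.5] L 59 W 44 a -5.1 fill 0.89 off [-0. -0.]
c [ 701.3 -135.6] L 101 W 44 a 9.0 fill 0.89 off [-0.6  0.3]

c [490.5 356.9] L 85 W 46 a -47.2 fill 0.86 off [0.1 0.5]

49.0083
```

View pics/top3.png

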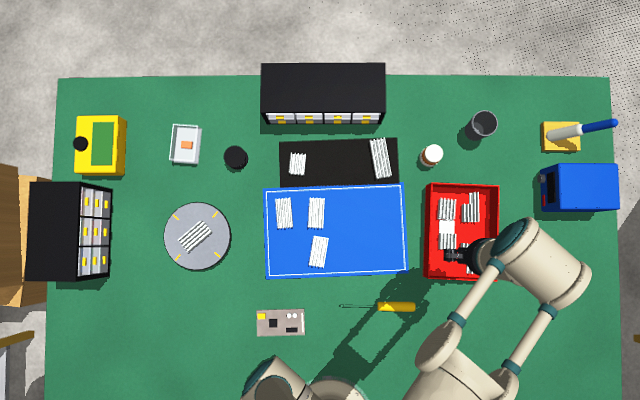

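The spare lies centred on the turntable at (197,236). I'll clear the arm and check the bin heights.

```bash
python3 - <<'E'
from h import *
manip.move_j([-1.257,0.276,1.505,0,1.361,-0.121]); manip.hold(.5)
im,P=look();cv2.imwrite("pics/top4c.png",cv2.resize(im[175:290,415:505],None,fx=5,fy=5))
show(find(im,P,31,(390,620,-425,-265)));
for b in blobs(im,P,20,100,(390,620,-425,-265),30): print(b["c"].round(),np.percentile(b["q"][:,2],[5,50,95]).round(1))
show(find(im,P,66,TT));print(manip.state()["time"])
E
```

```text
c [ 434.1 -369.5] L 82 W 46 a -1.1 fill 0.67 off [ 8.1 -2.3]
c [ 479.2 -311.3] L 45 W 45 a 89.2 fill 0.95 off [-0.2  0.1]
c [ 565.5 -310.5] L 59 W 47 a -4.6 fill 0.89 off [-0.1 -0.1]
c [ 571.7 -374.8] L 82 W 46 a -1.3 fill 0.68 off [-8.6 -3.4]
[ 572. -387.] [21.8 28.2 32.5]
[ 572. -397.] [21.3 25.9 33.3]
[ 569. -293.] [21.5 30.7 35.4]
[ 567. -302.] [22.6 29.6 36.5]
[ 566. -312.] [21.  30.  36.6]
[ 565. -322.] [23.1 29.5 36. ]
[ 565. -331.] [20.9 30.4 36.9]
[ 556. -358.] [21.2 27.1 31.2]
[ 556. -369.] [22.1 28.9 32. ]
[ 556. -378.] [21.1 27.3 31.1]
[ 480. -295.] [21.5 28.3 33.6]
[ 479. -303.] [20.6 27.6 32.8]
[ 479. -313.] [22.  27.  30.5]
[ 478. -333.] [22.7 27.4 31.1]
[ 452. -354.] [20.8 27.2 30.7]
[ 451. -363.] [20.9 26.2 32.2]
[ 450. -372.] [21.1 27.6 31.4]
[ 432. -381.] [20.5 26.7 31.8]
[ 431. -390.] [20.8 27.7 32.1]
c [490.9 357.2] L 85 W 46 a -48.1 fill 0.87 off [-0.  -0.1]
50.7167
```

View pics/top4c.png

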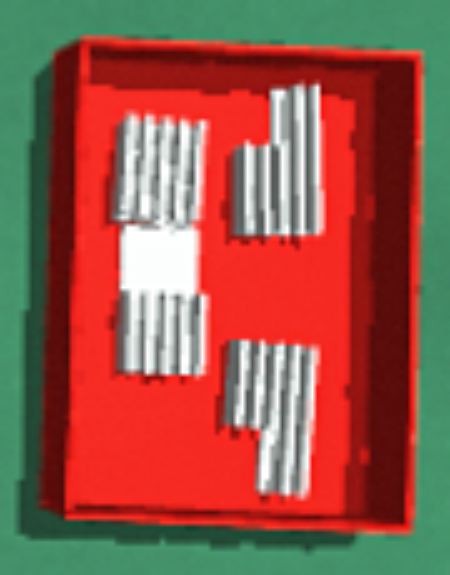

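All four lie flat in the bin: two corner-broken ones on the right, and the short and stripped ones on the left. Everything is at rest, so I'm handing in.

```bash
python3 -c "
from rig import manip
print(manip.sign_off(), manip.state()['time'])"
```

```text
the job is handed in; nothing more can be done
the job is handed in; nothing more can be done
```

I handed the job in at about 51 s on the robot clock; no verdict came back. The last pictures show all four misshapen heat sinks flat in the bin, the 80 mm spare about 2 mm from the turntable's centre, the three sound ones and the other two spares in place, and the spool and jar where they started.

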